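Walk the die block round and square it to the fence

TASK

Without gripping or lifting it, walk the heavy die block round by pushing its corners in turn, until one of its two long sides squarely faces the bench fence while the block's middle is still within about 4 cm of where it began. Then push it up to the fence so that the whole of this long side sits flush against the fence's face, and take the arm away. Keep the block flat on the bench and leave the jar, the wood offcut and the screwdriver where they are.

Things in the scene. Friction and masses are not known exactly. Their poses are not given: they have to be found in the camera images.
- block: heavy die block, bare aluminium, loose: 90 mm along own x, 140 mm along own y, 45 mm high, about 0.95 kg, too wide to grip. Dark parting line round it; on top four dark screw heads and a steel ring, under 3 mm proud. Its two long sides (own +x and -x) are alike; either may go to the fence. Origin: centre of underside; z up. Stays where left; mass and friction vary a little.
- fence: dark steel angle fixed to the bench, 360 mm long along own y, upright face 45 mm high. Origin: foot of the face at mid length; the face is the plane x = 0 and looks to own -x, roughly towards the robot, where the block stands; behind it the angle reaches 63 mm. Its place and angle on the bench vary; it does not move.
- jar: bystander: closed glass jar, 60 mm diameter, 85 mm high, upright on the bench. Origin: centre of its underside.
- offcut: bystander: pale wood offcut, 50 mm along its own x, 110 mm along its own y, 38 mm high. Origin: centre of its underside.
- screwdriver: bystander: black-handled screwdriver lying on the bench close behind the fence and along it, about 200 mm long along its own x, 26 mm high. Origin: on the bench under its middle.
Mind the look-alikes: they are no part of the job. There is more than one size of the block; the job needs the largest.

How it is judged (in metres and radians):
On the way:
1. the block is turned until a long side squarely faces the fence (within 10 degrees), its middle no more than 50 mm from where it began (angle between the y axis of block and the y axis of fence, either way round below 0.175 rad and distance of block from where it was at the start of the episode below 0.05 m), for 0.2 s.
At the end, for the whole second after the job is handed in: A long side of the block lies flush along the fence: parallel within 1.7 degrees, gap at its middle under 4 mm, the whole side on the fence (ends no more than 2 mm past it); the block is flat on the bench, at rest (angle between the y axis of block and the y axis of fence, either way round below 0.03 rad and x of block in the frame of fence between -0.049 and -0.04 m and y of block in the frame of fence between -0.112 and 0.112 m and height (world z) of block below 0.004 m and angle between block's own z axis and vertical below 0.04 rad and linear speed of block below 0.01 m/s); the robot touches nothing.
It fails at once if the block is lifted off the bench (8 mm) (height (world z) of block above 0.008 m).
It fails at once if the block is tipped (more than 7 degrees) (angle between block's own z axis and vertical above 0.12 rad).
It fails at once if the jar is moved (20 mm) (distance of jar from where it was at the start of the episode above 0.02 m).
It fails at once if the offcut is moved (20 mm) (distance of offcut from where it was at the start of the episode above 0.02 m).
It fails at once if the screwdriver is moved (20 mm) (distance of screwdriver from where it was at the start of the episode above 0.02 m).
It also fails if it takes over 58 s, if anything falls off the work surface, if the arm or the gripper's body presses on something with over 40 N, if the wrist force passes 120 N, or if a joint passes its speed limit or range.

ROBOT

A 6-joint arm with a two-finger parallel gripper is mounted at the origin on the work surface. World frame = base frame: x ahead of the robot, y to its left, z up, the work surface at z = 0. Lengths are in mm, angles in rad, forces in N, time in s.
With the tool pointing down it reaches from about 275 to 1000 mm from the base axis. Payload 8.4 kg.
Tool frame: the origin (TCP) lies at the very end of the fingers, on their centre line; the grasp point (between the pads) lies 19 mm behind it (r.pinch_z is the distance from the TCP to the grasp point, in mm); z points along the fingers, y is the direction in which the jaws open and shut (so a half turn about z gives the same grasp; the last joint's range is limited). The gripper opens to 85 mm and grips with 20 to 120 N. Pads are 22 mm wide; open, the fingers measure 114 mm over their backs; the gripper's body (76 mm by 85 mm) begins 54 mm behind the grasp point. The pads swing forward as they close: fully open they stand 13 mm farther back than shut.
Start: joints at [1.31, 0.353, 1.633, -0, 1.155, -0.002], TCP at [159.949, 604.189, 231.281] pointing down, gripper open.
Joint ranges: [-2.63, 2.63], [-0.92, 2.1], [0.06, 2.66], [-1.3, 4.44], [0, 2.69], [-3.02, 3.02]. Speed limits (rad/s): [2.22, 2.22, 2.79, 3.14, 3.14, 3.14].

INTERFACE

Orientations are given as [roll, pitch, yaw] about the fixed x, y, z axes, in that order (R = Rz(yaw) Ry(pitch) Rx(roll)).
In Python, from rig import r, optics gives the robot as it stands.
- The arm moves only by the shell command python3 -m creep 'ROWS' [FORCE]. ROWS is JSON, a list of rows, each an object with "dp": the shift along the tool's x, y, z in mm, a list of three; "angular": the turn, a rotation vector about the tool's x, y, z in rad, a list of three; "fingers": the finger opening in mm, from 0 to 85.4. In form: [{"dp": [dx, dy, dz], "angular": [wx, wy, wz], "fingers": fingers}, ...]. A call has 1 to 5 rows; each row is the pose to reach, as a shift and turn from the pose commanded when the call began, along the tool's axes at that moment; what a row does not reach only later rows make up. A row lasts 1/12 s, in which the tool goes at most 41.7 mm and 7.16 degrees, less where a joint would pass 70% of its speed; a pose out of reach is approached as far as the arm can. A call with a gripper value outside its range is refused whole. The fingers move at their own pace and stop on an object; FORCE is the grip in N (left out, the last holds). Time passes only in rows, so rows that repeat a pose let the fingers close. It gives the time, the measured TCP pose, the force and the opening at its end, in the units of the state.
- r.sense(): the state, without advancing time (a new reading comes with each control period).
- optics.grab_frame(name): name is "scene" or "top"; returns the picture (400x640x3 uint8, blue, green, red); there is no depth.
- optics.camera_params(name): a dict with "fx", "fy", "cx", "cy" (pixels), "distortion" ([k1, k2, p1, p2, k3] as OpenCV has them; the pictures are not rectified), "eye" and "rotation" of the camera in the world. Camera axes: x right, y up, looking along -z (the intrinsics and any distortion apply to the point x, -y, -z); pixel columns grow to the right and rows downward; lengths in mm; the calibration is good to about 2 mm. A picture is of the moment at which its call begins. camera_params takes no time and is no camera call.
- r.sign_off(): hands the job in, once; it reports no verdict.
The state is a dict: "clock": time; "qpos": joint angles; "qvel": joint speeds; "joint_efforts": joint torques, N m; "eef_pos": TCP position; "tcp_rot": TCP orientation; "contact_force": force on the tool from outside, world axes, zero at the start; "wrist_torque": the same for the moment, N m; "opening": opening from 0.0 (shut) to 1.0 (fully open).
Only numpy, scipy, OpenCV 4.12 (cv2) and the standard library are available. Lean on these libraries where they do the work, as an engineer would, in place of code of your own. Each camera call takes 0.05 s, during which the arm holds its last target.

## Working session

There is one attempt and no reset: what is moved stays moved. The work goes in short steps, Python scripts to look and compute and a shell command to move; the robot and the scene stay as the last step left them, time stands still between calls to the robot, and variables do not carry over. Pictures are saved under pics/ and viewed, and the job is handed in when it is done.

```bash
ls -la; mkdir -p pics; python3 - <<'E'
from rig import r, optics
import cv2
for n in("scene","top"):
    cv2.imwrite(f"pics/{n}0.png",optics.grab_frame(n)); print(n,optics.camera_params(n))
print(r.sense())
E
```

```text
total 12
drwxr-xr-x  3 agent agent 4096 Dec  6 15:58 .
drwxr-xr-x 23 root  root  4096 Dec  6 15:58 ..
drwxr-xr-x  2 agent agent 4096 Dec  6 15:58 pics
scene {'fx': 413.9821754143568, 'fy': 413.9821754143568, 'cx': 323.25897400539105, 'cy': 197.9047990646232, 'distortion': array([-0.08353099,  0.        ,  0.        ,  0.        ,  0.        ]), 'eye': array([1048.51100637,  -49.30285306,  807.09102536]), 'rotation': array([0.57703626, 0.01329816, 1.36474436])}
top {'fx': 373.9892552583308, 'fy': 373.9892552583308, 'cx': 319.2965070496336, 'cy': 199.94011208348113, 'distortion': array([-0.03183213,  0.        ,  0.        ,  0.        ,  0.        ]), 'eye': array([471.92168413,  26.30791995, 775.26831959]), 'rotation': array([ 0.12753704, -0.01626959, -1.57012851])}
{'clock': 0.1, 'qpos': array([ 1.30956954e+00,  3.53554931e-01,  1.63406528e+00, -2.07590376e-05,
        1.15520898e+00, -2.40278165e-03]), 'qvel': array([-0.00060788, -0.00137503, -0.0014606 ,  0.00110647, -0.00088618,
        0.00162537]), 'joint_efforts': array([-2.32120465e-04, -6.06356978e+01, -3.42823899e+01, -2.46821529e-06,
        3.79646124e-03, -1.68022933e-05]), 'eef_pos': array([159.86126238, 603.76251382, 230.64936027]), 'tcp_rot': array([-3.14035607e+00,  1.60104511e-05,  2.88277705e+00]), 'contact_force': array([-0.25323302,  1.03609303,  0.31412202]), 'wrist_torque': array([ 0.00243816, -0.0003291 ,  0.01408109]), 'opening': 1.0007180895312593}
```

View pics/scene0.png

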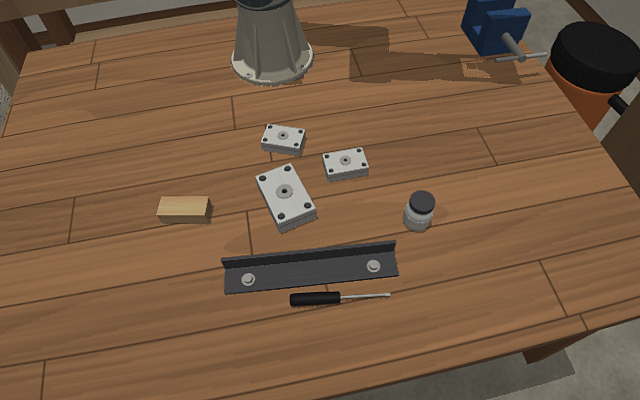

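View pics/top0.png

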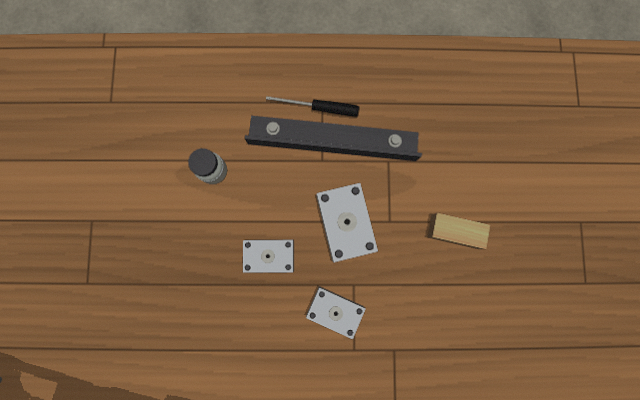

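```bash
cat > h.py <<'E'
import numpy as np, cv2
from scipy.spatial.transform import Rotation as R
from rig import r, optics
def ray(name,px):
    p=optics.camera_params(name)
    K=np.array([[p['fx'],0,p['cx']],[0,p['fy'],p['cy']],[0,0,1]])
    u=cv2.undistortPoints(np.array(px,float).reshape(-1,1,2),K,p['distortion'],
       criteria=(3,50,1e-10)).reshape(-1,2) if False else cv2.undistortPoints(np.array(px,float).reshape(-1,1,2),K,p['distortion']).reshape(-1,2)
    d=np.c_[u[:,0],-u[:,1],-np.ones(len(u))]
    return np.array(p['eye']),R.from_euler('xyz',p['rotation']).apply(d)
def onplane(name,px,z):
    e,d=ray(name,px); return e+d*((z-e[2])/d[:,2])[:,None]
def proj(name,P):
    p=optics.camera_params(name)
    K=np.array([[p['fx'],0,p['cx']],[0,p['fy'],p['cy']],[0,0,1]])
    q=R.from_euler('xyz',p['rotation']).inv().apply(np.atleast_2d(P)-p['eye'])*[1,-1,-1]
    return cv2.projectPoints(q,np.zeros(3),np.zeros(3),K,p['distortion'])[0].reshape(-1,2)
def plates(im,name,smin=140,amin=300):
    g=im.astype(int); m=((g.min(2)>smin)&(g.max(2)-g.min(2)<30)).astype(np.uint8)
    m=cv2.morphologyEx(m,cv2.MORPH_CLOSE,np.ones((9,9)))
    cs,_=cv2.findContours(m,cv2.RETR_EXTERNAL,cv2.CHAIN_APPROX_NONE)
    return [c for c in cs if cv2.contourArea(c)>amin]
E
python3 - <<'E'
from h import *
for n in("top","scene"):
    im=cv2.imread(f"pics/{n}0.png")
    for c in plates(im,n):
        P=onplane(n,c.reshape(-1,2),45)
        rr=cv2.minAreaRect(P[:,:2].astype(np.float32))
        print(n,cv2.contourArea(c),c.reshape(-1,2).mean(0),rr)
im=cv2.imread("pics/top0.png"); cv2.imwrite("pics/fence.png",cv2.resize(im[90:270,180:500],None,fx=2.5,fy=2.5,interpolation=2))
im=cv2.imread("pics/scene0.png"); cv2.imwrite("pics/fences.png",cv2.resize(im[110:320,150:450],None,fx=2.6,fy=2.6,interpolation=2))
E
```

```text
top 1608.0 [335.54 313.  ] ((348.9324951171875, -16.68048095703125), (96.31427764892578, 61.85220718383789), 65.86117553710938)
top 1518.5 [267.65408805 255.59748428] ((457.3035583496094, 114.61447143554688), (59.330970764160156, 95.37040710449219), 0.10464394092559814)
top 3056.0 [346.67272727 221.96818182] ((523.3731689453125, -39.20951461791992), (137.72352600097656, 88.1668472290039), 13.853499412536621)
scene 1976.0 [284.44444444 192.7345679 ] ((524.9302978515625, -39.095359802246094), (138.63055419921875, 88.98851776123047), 13.752996444702148)
scene 800.0 [344.69827586 160.48275862] ((468.1053161621094, 113.35931396484375), (62.17258071899414, 96.25487518310547), 0.23292052745819092)
scene 690.0 [282.5        135.80555556] ((361.4249572753906, -17.94839859008789), (96.37018585205078, 61.566402435302734), 66.16485595703125)
```

View pics/fence.png

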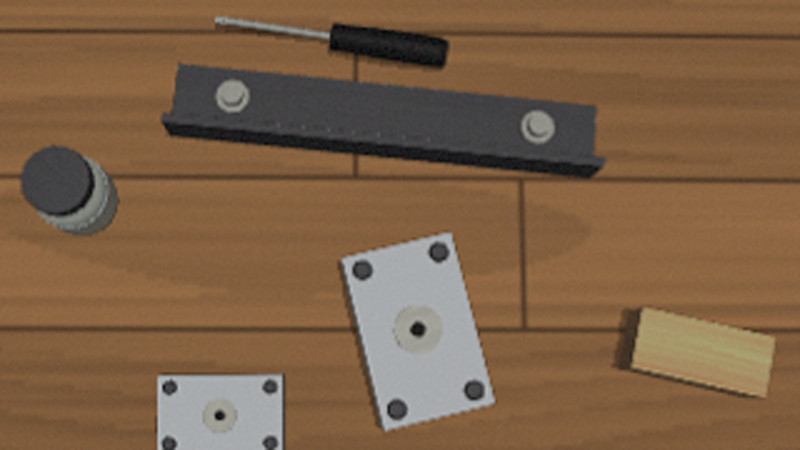

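View pics/fences.png

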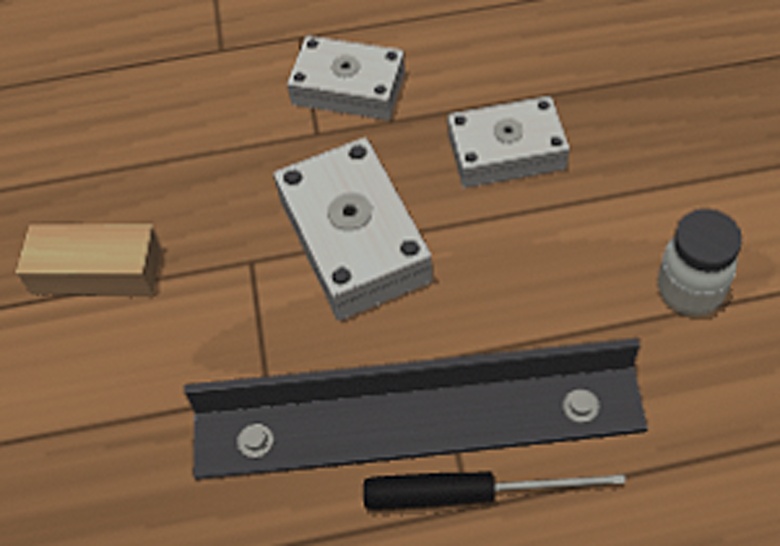

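```bash
python3 - <<'E'
from h import *
im=cv2.imread("pics/top0.png"); g=im.max(2)
print(g[120:165,335].tolist())
pts=[]
for x in range(255,416):
    ys=[y for y in range(115,175) if g[y,x]<75]
    y0=max(ys)
    # subpixel edge between y0 and y0+1..
    a=g[y0-2:y0+4,x].astype(float); t=(a[0]+a[-1])/2
    i=np.argmax(a>t); pts.append((x,y0-2+i-1+(t-a[i-1])/(a[i]-a[i-1])))
pts=np.array(pts)
P=onplane("top",pts,0)[:,:2]
k=np.polyfit(P[:,1],P[:,0],1); res=P[:,0]-np.polyval(k,P[:,1]); ok=abs(res)<3
k=np.polyfit(P[ok,1],P[ok,0],1); print(k,np.degrees(np.arctan(k[0])),ok.sum(),res.std())
ends=np.array([[248,143.5],[421,160.5]]); print(onplane("top",ends,0)); print(onplane("top",[[246,140],[421.5,157]],45))
s=cv2.imread("pics/scene0.png")
print("scene top rear edge z45",onplane("scene",[[222,258.5],[395,241]],45))
# bystanders
print("jar base",onplane("top",[[212,172]],0),onplane("top",[[205,159]],85), onplane("scene",[[422,196]],85))
hsv=cv2.cvtColor(im,cv2.COLOR_BGR2HSV)
print("offcut",onplane("top",[[435,213.5],[489.5,224.5],[486,248.5],[432,237]],38))
print("screw",onplane("top",[[267,98],[358,111]],13))
E
```

```text
[130, 134, 132, 115, 71, 70, 67, 68, 68, 65, 69, 67, 69, 67, 66, 69, 68, 67, 70, 72, 65, 68, 69, 67, 65, 69, 74, 58, 31, 31, 31, 27, 24, 109, 145, 145, 143, 138, 139, 128, 97, 91, 120, 137, 136]
[9.95227900e-02 6.74711068e+02] 5.68352045789759 161 0.5755263277750633
[[ 692.07263879  165.63527488    0.        ]
 [ 656.82716101 -203.28954885    0.        ]]
[[ 686.51545792  161.75457995   45.        ]
 [ 653.30917105 -191.23893838   45.        ]]
scene top rear edge z45 [[ 660.45962977 -188.10185508   45.        ]
 [ 695.90180076  164.93933609   45.        ]]
jar base [[630.07106665 239.8398402    0.        ]] [[637.64288921 230.5983115   85.        ]] [[625.73175341 240.08319263  85.        ]]
offcut [[ 539.849123   -216.48066484   38.        ]
 [ 517.91214928 -326.02447231   38.        ]
 [ 470.30986439 -316.31402899   38.        ]
 [ 493.16461833 -208.71956785   38.        ]]
screw [[788.4153758  125.58436388  13.        ]
 [760.75565392 -68.28422906  13.        ]]
```

Three aluminium plates in the top view: (347,222) measures 138×88 mm, while (268,256) and (336,313) both measure about 96×62 mm. Only the first fits the 90×140 mm block, and the enlarged crop confirms it. It lies about 146 mm in front of the fence and needs to turn about +70° (CCW).

Next I square up the tool, shut the fingers and travel.

```bash
python3 -m creep '[{"dp":[-25,-24,0],"angular":[0,0,-0.1],"fingers":0},{"dp":[-54,-51,0],"angular":[0,0,-0.2],"fingers":0},{"dp":[-83,-78,0],"angular":[0,0,-0.259],"fingers":0},{"dp":[-112,-105,0],"angular":[0,0,-0.259],"fingers":0},{"dp":[-141,-132,0],"angular":[0,0,-0.259],"fingers":0}]' 60
```

```text
clock: 0.52
eef_pos: [262.8, 438.7, 230.9]
tcp_rot: [-3.141, -0.0, -3.14]
contact_force: [0.6, 0.7, 0.1]
opening: 0.299
```

```bash
python3 -m creep '[{"dp":[-21,-34,0],"angular":[0,0,0],"fingers":0},{"dp":[-42,-68,0],"angular":[0,0,0],"fingers":0},{"dp":[-63,-102,0],"angular":[0,0,0],"fingers":0},{"dp":[-84,-136,0],"angular":[0,0,0],"fingers":0},{"dp":[-105,-170,0],"angular":[0,0,0],"fingers":0}]'
python3 -m creep '[{"dp":[-21,-34,0],"angular":[0,0,0],"fingers":0},{"dp":[-42,-68,0],"angular":[0,0,0],"fingers":0},{"dp":[-63,-102,0],"angular":[0,0,0],"fingers":0},{"dp":[-84,-136,0],"angular":[0,0,0],"fingers":0},{"dp":[-105,-170,0],"angular":[0,0,0],"fingers":0}]'
python3 -m creep '[{"dp":[-21,-34,0],"angular":[0,0,0],"fingers":0},{"dp":[-42,-68,0],"angular":[0,0,0],"fingers":0},{"dp":[-63,-102,0],"angular":[0,0,0],"fingers":0},{"dp":[-84,-136,0],"angular":[0,0,0],"fingers":0},{"dp":[-105,-170,20],"angular":[0,0,0],"fingers":0}]'
```

```text
clock: 0.93
eef_pos: [367.9, 268.7, 231.2]
tcp_rot: [-3.142, -0.0, -3.141]
contact_force: [0.7, -0.2, -0.6]
opening: -0.003
clock: 1.35
eef_pos: [473.0, 98.6, 231.2]
tcp_rot: [3.142, -0.0, -3.142]
contact_force: [1.5, 0.4, -0.2]
opening: 0.001
clock: 1.77
eef_pos: [579.0, -69.6, 215.3]
tcp_rot: [-3.141, 0.005, 3.141]
contact_force: [0.7, 0.8, 0.9]
opening: -0.001
```

```bash
python3 -m creep '[{"dp":[-15,-30,20],"angular":[0,0,0],"fingers":0},{"dp":[-15,-30,60],"angular":[0,0,0],"fingers":0},{"dp":[-15,-30,100],"angular":[0,0,0],"fingers":0},{"dp":[-15,-30,140],"angular":[0,0,0],"fingers":0},{"dp":[-15,-30,160],"angular":[0,0,0],"fingers":0}]'
python3 - <<'E'
from h import *
cv2.imwrite("pics/t1.png",optics.grab_frame("top")); cv2.imwrite("pics/s1.png",optics.grab_frame("scene"))
print(r.sense()['eef_pos'])
E
```

```text
clock: 2.18
eef_pos: [588.1, -97.0, 47.8]
tcp_rot: [3.141, -0.006, 3.141]
contact_force: [-0.8, 0.2, -0.7]
opening: 0.0
[587.73040192 -96.68257122  48.416014  ]
```

View pics/s1.png

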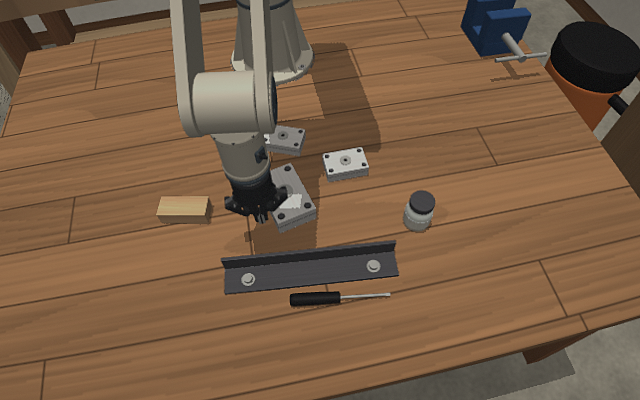

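View pics/t1.png

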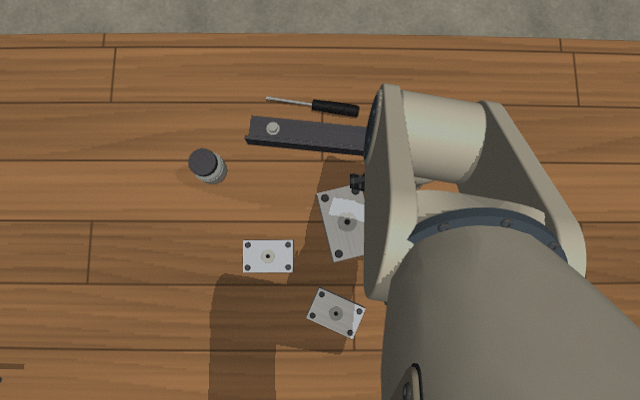

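```bash
python3 -m creep '[{"dp":[0,0,12],"angular":[0,0,0],"fingers":0},{"dp":[0,0,25],"angular":[0,0,0],"fingers":0},{"dp":[0,0,35],"angular":[0,0,0],"fingers":0},{"dp":[0,0,35],"angular":[0,0,0],"fingers":0},{"dp":[0,4,35],"angular":[0,0,0],"fingers":0}]'
python3 -m creep '[{"dp":[0,5,0],"angular":[0,0,0],"fingers":0},{"dp":[1,10,0],"angular":[0,0,0],"fingers":0},{"dp":[2,15,0],"angular":[0,0,0],"fingers":0},{"dp":[3,20,0],"angular":[0,0,0],"fingers":0},{"dp":[4,25,0],"angular":[0,0,0],"fingers":0}]'
```

```text
clock: 2.7
eef_pos: [591.2, -93.4, 17.7]
tcp_rot: [-3.141, -0.0, 3.141]
contact_force: [0.4, 0.3, 0.9]
opening: 0.006
clock: 3.12
eef_pos: [588.4, -67.9, 18.4]
tcp_rot: [-3.141, 0.003, -3.141]
contact_force: [3.4, -4.6, 0.9]
opening: -0.001
```

```bash
python3 -m creep '[{"dp":[1,5,0],"angular":[0,0,0],"fingers":0},{"dp":[3,10,0],"angular":[0,0,0],"fingers":0},{"dp":[5,15,0],"angular":[0,0,0],"fingers":0},{"dp":[7,20,0],"angular":[0,0,0],"fingers":0},{"dp":[9,24,0],"angular":[0,0,0],"fingers":0}]'
python3 - <<'E'
from h import *
cv2.imwrite("pics/s2.png",optics.grab_frame("scene"))
E
```

```text
clock: 3.53
eef_pos: [579.5, -43.7, 18.4]
tcp_rot: [-3.141, 0.003, -3.141]
contact_force: [5.8, -2.3, 0.8]
opening: -0.003
```

View pics/s2.png

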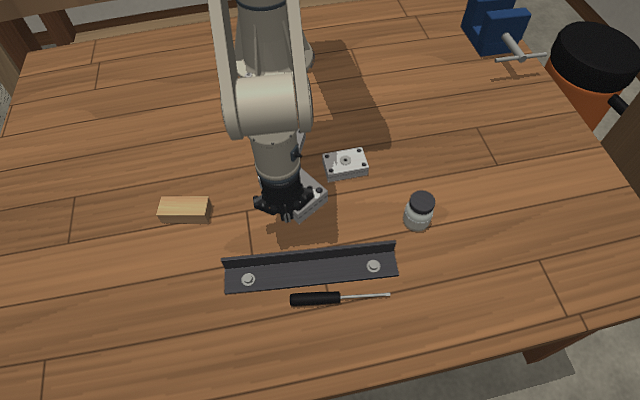

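```bash
python3 -m creep '[{"dp":[-10,-20,0],"angular":[0,0,0],"fingers":0},{"dp":[-10,-20,-40],"angular":[0,0,0],"fingers":0},{"dp":[-10,-20,-80],"angular":[0,0,0],"fingers":0},{"dp":[10,0,-110],"angular":[0,0,0],"fingers":0},{"dp":[35,25,-110],"angular":[0,0,0],"fingers":0}]'
python3 -m creep '[{"dp":[25,25,0],"angular":[0,0,0],"fingers":0},{"dp":[50,50,0],"angular":[0,0,0],"fingers":0},{"dp":[75,75,0],"angular":[0,0,0],"fingers":0},{"dp":[95,85,0],"angular":[0,0,0],"fingers":0},{"dp":[95,85,0],"angular":[0,0,0],"fingers":0}]'
cat >> h.py <<'E'
def blk(n,tag):
    im=optics.grab_frame(n); cv2.imwrite(f"pics/{n}{tag}.png",im)
    for c in plates(im,n,110,250):
        P=onplane(n,c.reshape(-1,2),45); rr=cv2.minAreaRect(P[:,:2].astype(np.float32))
        print(n,c.reshape(-1,2).mean(0).round(),rr)
E
python3 - <<'E'
from h import *
blk("scene",3); blk("top",3); print(r.sense()['eef_pos'])
E
```

```text
clock: 4.0
eef_pos: [547.3, -19.6, 133.3]
tcp_rot: [-3.141, 0.009, 3.14]
contact_force: [1.6, 0.2, 0.8]
opening: 0.0
clock: 4.42
eef_pos: [442.9, 67.5, 127.1]
tcp_rot: [3.142, -0.005, -3.139]
contact_force: [-0.2, -0.9, -0.4]
opening: 0.006
scene [292. 184.] ((507.1005554199219, -18.81934356689453), (139.99464416503906, 90.37118530273438), 31.75450325012207)
scene [345. 161.] ((468.04833984375, 113.52777099609375), (61.75546646118164, 96.72869873046875), 0.5519885420799255)
scene [283. 136.] ((362.591796875, -18.338783264160156), (96.71058654785156, 67.11438751220703), 66.41364288330078)
scene [264.  71.] ((100.93312072753906, -36.26221466064453), (218.45150756835938, 105.19573974609375), 64.58783721923828)
top [255. 306.] ((388.5209655761719, 133.6383056640625), (393.7513122558594, 451.23785400390625), 0.03804076090455055)
[447.41635432  66.4083613  127.86712152]
```

View pics/scene3.png

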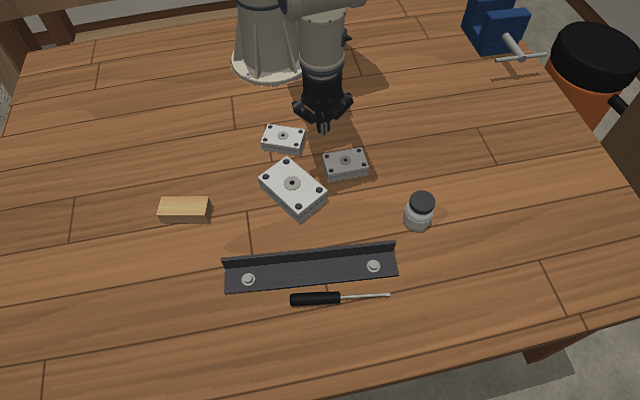

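View pics/top3.png

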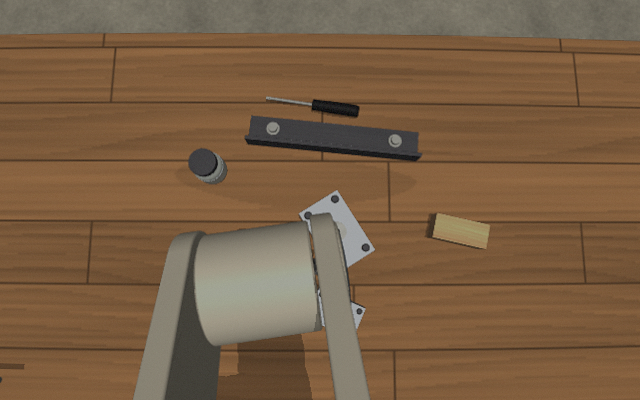

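```bash
python3 -m creep '[{"dp":[12,-25,0],"angular":[0,0,0],"fingers":0},{"dp":[24,-51,0],"angular":[0,0,0],"fingers":0},{"dp":[24,-51,30],"angular":[0,0,0],"fingers":0},{"dp":[24,-51,65],"angular":[0,0,0],"fingers":0},{"dp":[24,-51,95],"angular":[0,0,0],"fingers":0}]'
python3 -m creep '[{"dp":[0,0,10],"angular":[0,0,0],"fingers":0},{"dp":[0,0,18],"angular":[0,0,0],"fingers":0},{"dp":[0,0,18],"angular":[0,0,0],"fingers":0}]'
```

```text
clock: 4.93
eef_pos: [425.7, 13.8, 31.9]
tcp_rot: [3.142, 0.003, 3.14]
contact_force: [0.4, -0.2, -1.1]
opening: 0.006
clock: 5.18
eef_pos: [424.1, 14.3, 13.3]
tcp_rot: [-3.142, -0.002, 3.141]
contact_force: [0.6, 0.3, -0.6]
opening: -0.004
```

```bash
python3 -m creep '[{"dp":[-3,-4,0],"angular":[0,0,0],"fingers":0},{"dp":[-6,-8.5,0],"angular":[0,0,0],"fingers":0},{"dp":[-8.5,-13,0],"angular":[0,0,0],"fingers":0},{"dp":[-11,-17,0],"angular":[0,0,0],"fingers":0},{"dp":[-14,-21,0],"angular":[0,0,0],"fingers":0}]'
python3 -m creep '[{"dp":[-3,-4,0],"angular":[0,0,0],"fingers":0},{"dp":[-6,-8,0],"angular":[0,0,0],"fingers":0},{"dp":[-9.5,-12,0],"angular":[0,0,0],"fingers":0},{"dp":[-13,-15,0],"angular":[0,0,0],"fingers":0},{"dp":[-17,-18,0],"angular":[0,0,0],"fingers":0}]'
python3 - <<'E'
from h import *
blk("scene",4)
E
```

```text
clock: 5.6
eef_pos: [436.9, -6.4, 15.1]
tcp_rot: [3.141, -0.003, 3.141]
contact_force: [-9.3, 6.5, 7.6]
opening: 0.001
clock: 6.02
eef_pos: [452.8, -24.5, 14.9]
tcp_rot: [3.141, -0.004, 3.141]
contact_force: [-8.9, 1.2, 5.1]
opening: 0.001
scene [613. 363.] ((1031.0919189453125, 484.6990661621094), (62.35870361328125, 127.43985748291016), 12.833250045776367)
scene [289. 193.] ((528.4065551757812, -30.086708068847656), (139.73252868652344, 89.53849029541016), 48.33617401123047)
scene [345. 161.] ((468.86627197265625, 113.62875366210938), (64.27180480957031, 97.00507354736328), 0.7637845873832703)
scene [264.  33.] ((-97.94023895263672, -8.141159057617188), (270.59368896484375, 367.47186279296875), 88.79225158691406)
```

View pics/scene4.png

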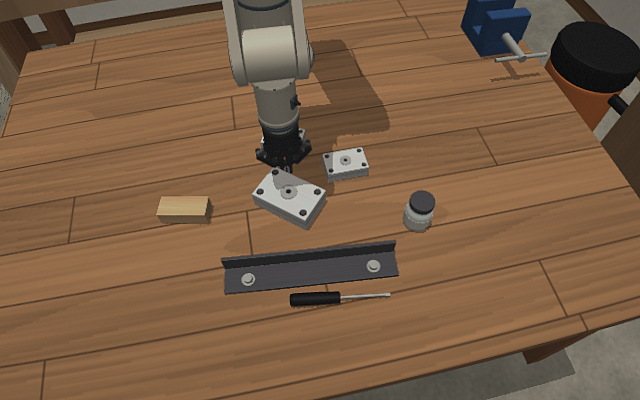

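```bash
python3 -m creep '[{"dp":[6,4,0],"angular":[0,0,0],"fingers":0},{"dp":[12.5,-5,0],"angular":[0,0,0],"fingers":0},{"dp":[8,-9,0],"angular":[0,0,0],"fingers":0},{"dp":[4,-12.5,0],"angular":[0,0,0],"fingers":0},{"dp":[-0.5,-16,0],"angular":[0,0,0],"fingers":0}]'
python3 -m creep '[{"dp":[-4,-2.5,0],"angular":[0,0,0],"fingers":0},{"dp":[-8,-5,0],"angular":[0,0,0],"fingers":0},{"dp":[-12,-7.5,0],"angular":[0,0,0],"fingers":0},{"dp":[-16,-9,0],"angular":[0,0,0],"fingers":0},{"dp":[-20,-11,0],"angular":[0,0,0],"fingers":0}]'
python3 - <<'E'
from h import *
blk("scene",5)
E
```

```text
clock: 6.48
eef_pos: [454.1, -40.6, 14.6]
tcp_rot: [3.141, -0.004, 3.141]
contact_force: [-9.2, 1.0, 4.7]
opening: 0.003
clock: 6.9
eef_pos: [474.3, -51.6, 14.3]
tcp_rot: [3.141, -0.003, 3.141]
contact_force: [-6.9, 0.2, 1.1]
opening: -0.002
scene [593. 366.] ((1011.5182495117188, 449.168701171875), (194.79730224609375, 68.00432586669922), 84.46408081054688)
scene [290. 201.] ((551.4739990234375, -31.932601928710938), (139.43792724609375, 90.66940307617188), 62.60726547241211)
scene [345. 161.] ((468.89691162109375, 113.1375732421875), (64.27145385742188, 97.97381591796875), 0.8179842829704285)
scene [250.  37.] ((-85.34921264648438, -65.90582275390625), (491.0384216308594, 323.79058837890625), 7.6690497398376465)
```

View pics/scene5.png

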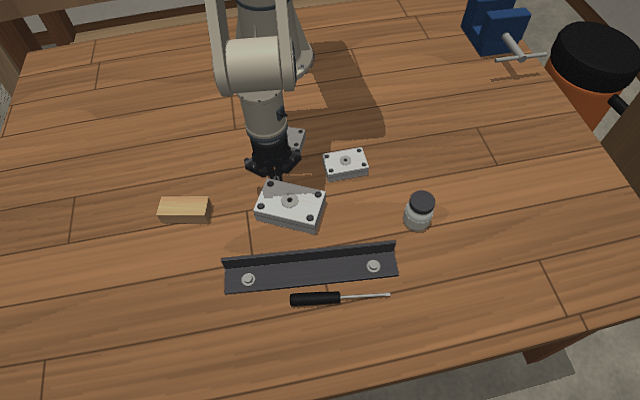

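```bash
python3 -m creep '[{"dp":[10,3,0],"angular":[0,0,0],"fingers":0},{"dp":[10,3,-38],"angular":[0,0,0],"fingers":0},{"dp":[10,3,-78],"angular":[0,0,0],"fingers":0},{"dp":[-10,8,-108],"angular":[0,0,0],"fingers":0},{"dp":[-45,18,-108],"angular":[0,0,0],"fingers":0}]'
python3 -m creep '[{"dp":[-38,8,0],"angular":[0,0,0],"fingers":0},{"dp":[-76,16,0],"angular":[0,0,0],"fingers":0},{"dp":[-110,23,0],"angular":[0,0,0],"fingers":0},{"dp":[-122,23,0],"angular":[0,0,0],"fingers":0},{"dp":[-122,23,10],"angular":[0,0,0],"fingers":0}]'
python3 -m creep '[{"dp":[0,0,30],"angular":[0,0,0],"fingers":0},{"dp":[0,0,60],"angular":[0,0,0],"fingers":0},{"dp":[0,0,85],"angular":[0,0,0],"fingers":0},{"dp":[0,0,97],"angular":[0,0,0],"fingers":0},{"dp":[0,0,97],"angular":[0,0,0],"fingers":0}]'
python3 - <<'E'
from h import *
cv2.imwrite("pics/t6.png",optics.grab_frame("scene")[100:350,150:450])
E
```

```text
clock: 7.37
eef_pos: [521.8, -33.8, 128.5]
tcp_rot: [-3.141, 0.007, 3.141]
contact_force: [2.3, -0.4, 0.1]
opening: -0.003
clock: 7.78
eef_pos: [647.2, -9.6, 114.3]
tcp_rot: [-3.142, 0.007, -3.141]
contact_force: [-0.4, -0.9, -0.5]
opening: 0.002
clock: 8.2
eef_pos: [639.2, -10.2, 12.5]
tcp_rot: [3.142, -0.006, -3.142]
contact_force: [-0.8, 0.2, 0.5]
opening: -0.001
```

View pics/t6.png

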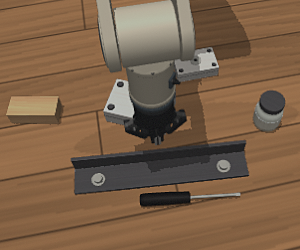

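```bash
python3 -m creep '[{"dp":[5,2,0],"angular":[0,0,0],"fingers":0},{"dp":[9,4,0],"angular":[0,0,0],"fingers":0},{"dp":[14,6.5,0],"angular":[0,0,0],"fingers":0},{"dp":[18,8.5,0],"angular":[0,0,0],"fingers":0},{"dp":[22,10,0],"angular":[0,0,0],"fingers":0}]'
python3 -m creep '[{"dp":[4,1.5,0],"angular":[0,0,0],"fingers":0},{"dp":[8,3,0],"angular":[0,0,0],"fingers":0},{"dp":[12,4,0],"angular":[0,0,0],"fingers":0},{"dp":[15,5,0],"angular":[0,0,0],"fingers":0},{"dp":[18,5,0],"angular":[0,0,0],"fingers":0}]'
python3 - <<'E'
from h import *
blk("scene",7); blk("top",7)
E
```

```text
clock: 8.67
eef_pos: [622.5, 0.3, 17.3]
tcp_rot: [3.141, 0.005, -3.141]
contact_force: [6.1, 1.2, 0.4]
opening: 0.004
clock: 9.08
eef_pos: [604.9, 5.6, 17.3]
tcp_rot: [3.141, 0.006, -3.141]
contact_force: [6.0, 2.3, 1.5]
opening: 0.001
scene [626. 360.] ((1018.1475830078125, 509.04241943359375), (61.328914642333984, 43.58637237548828), 57.98405075073242)
scene [271. 195.] ((526.652099609375, -67.19352722167969), (71.261962890625, 90.55286407470703), 74.1060562133789)
scene [347. 161.] ((468.4258117675781, 116.52169799804688), (91.47837829589844, 64.28340911865234), 89.74128723144531)
scene [292.  64.] ((58.11053466796875, 36.675262451171875), (315.3509216308594, 609.9847412109375), 81.96451568603516)
top [335. 168.] ((608.394775390625, -25.257919311523438), (356.89166259765625, 381.17938232421875), 1.4097051620483398)
```

View pics/scene7.png

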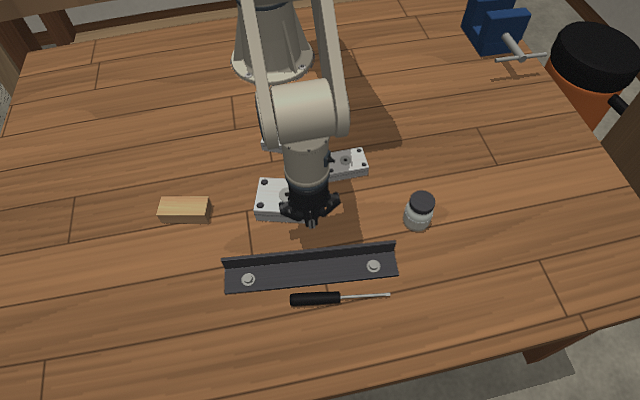

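```bash
python3 -m creep '[{"dp":[4,1,0],"angular":[0,0,0],"fingers":0},{"dp":[8,2,0],"angular":[0,0,0],"fingers":0},{"dp":[12,3,0],"angular":[0,0,0],"fingers":0},{"dp":[15,3,0],"angular":[0,0,0],"fingers":0},{"dp":[15,3,0],"angular":[0,0,0],"fingers":0}]'
python3 - <<'E'
from h import *
blk("scene",8)
E
```

```text
clock: 9.6
eef_pos: [589.3, 8.5, 17.1]
tcp_rot: [3.141, 0.004, -3.141]
contact_force: [4.0, 1.3, 2.0]
opening: -0.002
scene [625. 357.] ((1015.6296997070312, 511.6770935058594), (62.330230712890625, 48.49711990356445), 54.70530700683594)
scene [270. 193.] ((521.0850830078125, -67.4390640258789), (78.65677642822266, 90.7269287109375), 80.56122589111328)
scene [347. 161.] ((468.41162109375, 114.58564758300781), (95.35302734375, 64.28582000732422), 89.73136138916016)
scene [291.  76.] ((75.17361450195312, 35.17034912109375), (317.23382568359375, 641.9437255859375), 81.82930755615234)
```

```bash
python3 -m creep '[{"dp":[3,0,0],"angular":[0,0,0],"fingers":0},{"dp":[5,0,0],"angular":[0,0,0],"fingers":0},{"dp":[-5,-2,0],"angular":[0,0,0],"fingers":0},{"dp":[-18,-2,0],"angular":[0,0,0],"fingers":0},{"dp":[-18,-2,-35],"angular":[0,0,0],"fingers":0}]'
python3 -m creep '[{"dp":[0,0,-40],"angular":[0,0,0],"fingers":0},{"dp":[0,0,-80],"angular":[0,0,0],"fingers":0},{"dp":[30,0,-90],"angular":[0,0,0],"fingers":0},{"dp":[70,0,-90],"angular":[0,0,0],"fingers":0},{"dp":[110,0,-90],"angular":[0,0,0],"fingers":0}]'
python3 -m creep '[{"dp":[40,0,0],"angular":[0,0,0],"fingers":0},{"dp":[80,-8,0],"angular":[0,0,0],"fingers":0},{"dp":[90,-20,0],"angular":[0,0,0],"fingers":0},{"dp":[90,-25,0],"angular":[0,0,0],"fingers":0},{"dp":[90,-25,0],"angular":[0,0,0],"fingers":0}]'
python3 - <<'E'
from h import *
blk("scene",9);blk("top",9); print(r.sense()['eef_pos'])
E
```

```text
clock: 10.07
eef_pos: [603.2, 5.7, 45.3]
tcp_rot: [-3.141, -0.009, -3.141]
contact_force: [-0.5, 0.6, 0.6]
opening: 0.002
clock: 10.48
eef_pos: [495.2, 5.7, 141.7]
tcp_rot: [-3.141, 0.002, -3.141]
contact_force: [-0.5, -0.1, -0.4]
opening: 0.004
clock: 10.9
eef_pos: [405.9, -19.9, 141.2]
tcp_rot: [-3.141, 0.001, 3.141]
contact_force: [0.1, 0.7, 0.5]
opening: -0.004
scene [625. 357.] ((1014.6096801757812, 513.01025390625), (61.33259582519531, 51.702720642089844), 54.70530700683594)
scene [284. 191.] ((522.6946411132812, -39.086639404296875), (138.88523864746094, 91.2813491821289), 82.47256469726562)
scene [345. 161.] ((468.7996826171875, 113.20549011230469), (64.27245330810547, 97.89288330078125), 0.6007511615753174)
scene [282. 136.] ((361.0192565917969, -17.919445037841797), (96.56840515136719, 63.38320541381836), 66.07498931884766)
top [397. 349.] ((292.97119140625, -125.64715576171875), (404.9068298339844, 205.42372131347656), 89.29871368408203)
top [267. 256.] ((456.3706359863281, 114.63496398925781), (61.19990158081055, 95.39575958251953), 0.1236182153224945)
top [347. 224.] ((519.837646484375, -39.148902893066406), (138.7636260986328, 90.01353454589844), 82.37480926513672)
top [463.  13.] ((979.7754516601562, -291.646240234375), (156.54103088378906, 71.27264404296875), 65.6111068725586)
top [125.  15.] ((965.17626953125, 427.56402587890625), (88.78569030761719, 45.81312561035156), 50.39666748046875)
[407.26942482 -19.30337271 141.10550028]
```

View pics/scene9.png

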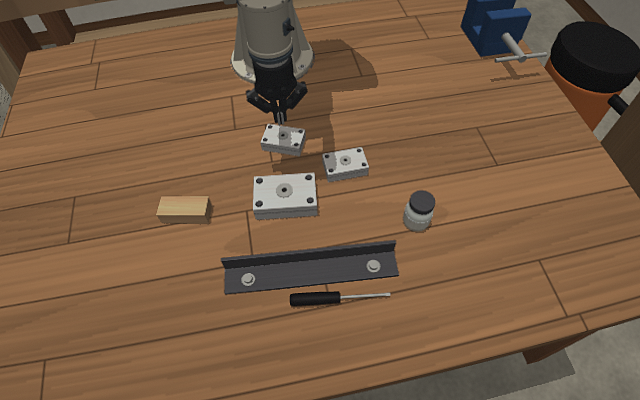

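```bash
python3 -m creep '[{"dp":[-20,-6,0],"angular":[0,0,0.05],"fingers":85},{"dp":[-41,-12.5,0],"angular":[0,0,0.099],"fingers":85},{"dp":[-41,-12.5,0],"angular":[0,0,0.099],"fingers":85},{"dp":[-41,-12.5,20],"angular":[0,0,0.099],"fingers":85},{"dp":[-41,-12.5,50],"angular":[0,0,0.099],"fingers":85}]'
python3 -m creep '[{"dp":[0,0,30],"angular":[0,0,0],"fingers":85},{"dp":[0,0,60],"angular":[0,0,0],"fingers":85},{"dp":[0,0,78],"angular":[0,0,0],"fingers":85},{"dp":[0,0,85],"angular":[0,0,0],"fingers":85},{"dp":[0,0,85],"angular":[0,0,0],"fingers":85}]'
python3 - <<'E'
from h import *
blk("scene",10);s=r.sense(); print(s['eef_pos'],s['tcp_rot'],s['opening'])
E
```

```text
clock: 11.42
eef_pos: [450.1, -31.6, 91.8]
tcp_rot: [3.141, 0.005, 3.043]
contact_force: [0.5, -0.7, -0.0]
opening: 0.708
clock: 11.83
eef_pos: [445.9, -31.3, 4.0]
tcp_rot: [-3.142, -0.003, 3.043]
contact_force: [-0.2, -1.3, 1.2]
opening: 0.997
scene [576. 372.] ((1026.336669921875, 406.1846008300781), (77.66969299316406, 86.86479949951172), 39.61667251586914)
scene [618. 349.] ((997.7169799804688, 507.98162841796875), (86.91681671142578, 75.92764282226562), 56.37932205200195)
scene [284. 191.] ((522.6387939453125, -39.087921142578125), (138.86805725097656, 91.39173126220703), 82.47256469726562)
scene [345. 161.] ((468.86627197265625, 113.62875366210938), (64.27180480957031, 97.00507354736328), 0.7637845873832703)
scene [264.  37.] ((-72.75936889648438, -13.197769165039062), (253.241943359375, 423.1165466308594), 89.9232406616211)
[446.6755569  -31.39891563   5.19734058] [-3.14157719e+00 -1.63545203e-03  3.04331839e+00] 0.9983311694316666
```

View pics/scene10.png

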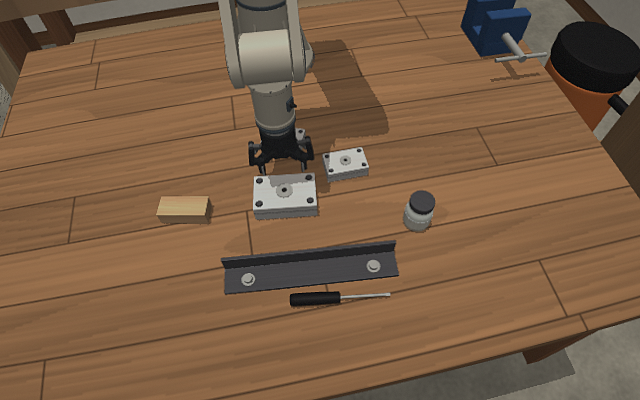

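```bash
python3 -m creep '[{"dp":[-7,0,0],"angular":[0,0,0],"fingers":85},{"dp":[-14,0,0],"angular":[0,0,0],"fingers":85},{"dp":[-21,0,0],"angular":[0,0,0],"fingers":85},{"dp":[-28,0,0],"angular":[0,0,0],"fingers":85},{"dp":[-35,0,0],"angular":[0,0,0],"fingers":85}]'
python3 -m creep '[{"dp":[-7,0,0],"angular":[0,0,0],"fingers":85},{"dp":[-14,0,0],"angular":[0,0,0],"fingers":85},{"dp":[-21,0,0],"angular":[0,0,0],"fingers":85},{"dp":[-28,0,0],"angular":[0,0,0],"fingers":85},{"dp":[-35,0,0],"angular":[0,0,0],"fingers":85}]'
python3 - <<'E'
from h import *
blk("scene",11)
E
```

```text
clock: 12.3
eef_pos: [479.0, -35.0, 6.2]
tcp_rot: [-3.141, -0.006, 3.043]
contact_force: [-13.0, 1.7, 10.0]
opening: 0.993
clock: 12.72
eef_pos: [514.8, -38.5, 6.2]
tcp_rot: [-3.142, -0.004, 3.043]
contact_force: [-8.9, 0.7, 3.8]
opening: 0.992
scene [625. 357.] ((1013.2591552734375, 511.7167663574219), (65.00476837158203, 52.412532806396484), 54.70530700683594)
scene [284. 212.] ((582.6090698242188, -43.8779296875), (139.000732421875, 110.49419403076172), 84.34465026855469)
scene [345. 161.] ((468.86627197265625, 113.62875366210938), (64.27180480957031, 97.00507354736328), 0.7637845873832703)
scene [261.  49.] ((-35.73455810546875, -22.928665161132812), (274.5771179199219, 502.9838562011719), 89.22913360595703)
```

View pics/scene11.png

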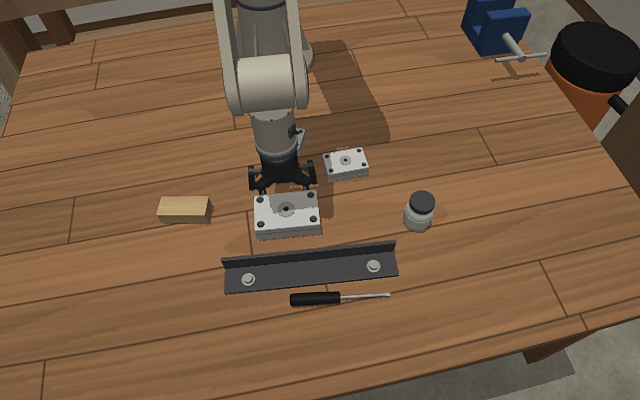

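```bash
python3 -m creep '[{"dp":[-8,0,0],"angular":[0,0,0],"fingers":85},{"dp":[-16,0,0],"angular":[0,0,0],"fingers":85},{"dp":[-24,0,0],"angular":[0,0,0],"fingers":85},{"dp":[-31,0,0],"angular":[0,0,0],"fingers":85},{"dp":[-37,0,0],"angular":[0,0,0],"fingers":85}]'
python3 - <<'E'
from h import *
im=optics.grab_frame("scene"); cv2.imwrite("pics/s12.png",cv2.resize(im[150:320,200:420],None,fx=3.5,fy=3.5,interpolation=2))
blk("top",12)
E
```

```text
clock: 13.18
eef_pos: [553.3, -42.2, 6.0]
tcp_rot: [-3.142, -0.001, 3.043]
contact_force: [-8.3, 0.4, 4.6]
opening: 0.99
top [267. 256.] ((456.3706359863281, 114.63496398925781), (61.19990158081055, 95.39575958251953), 0.1236182153224945)
top [395. 214.] ((531.4794311523438, -150.23358154296875), (358.51275634765625, 334.2108459472656), 89.58129119873047)
top [402.  16.] ((959.7969360351562, -178.3175048828125), (80.28007507324219, 472.638671875), 1.34794282913208)
top [120.  12.] ((958.249755859375, 441.854248046875), (241.5183563232422, 74.53919219970703), 89.50265502929688)
```

View pics/s12.png

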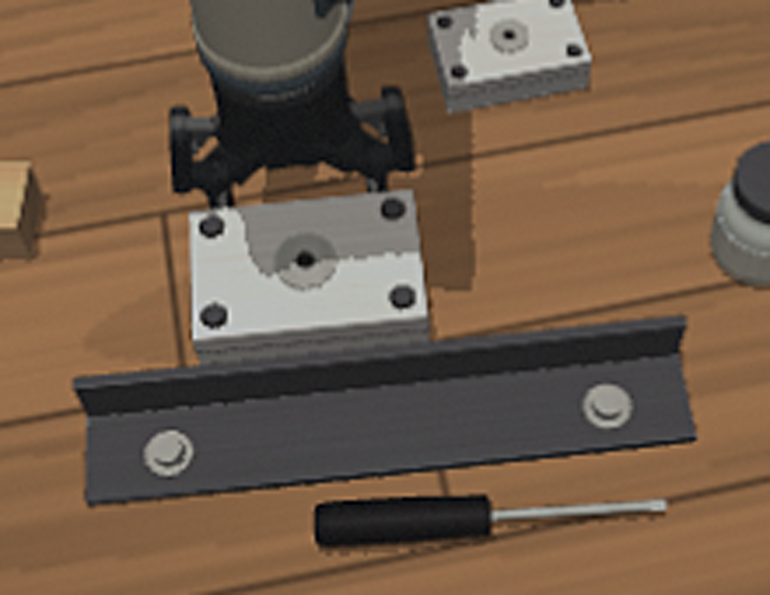

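View pics/top12.png

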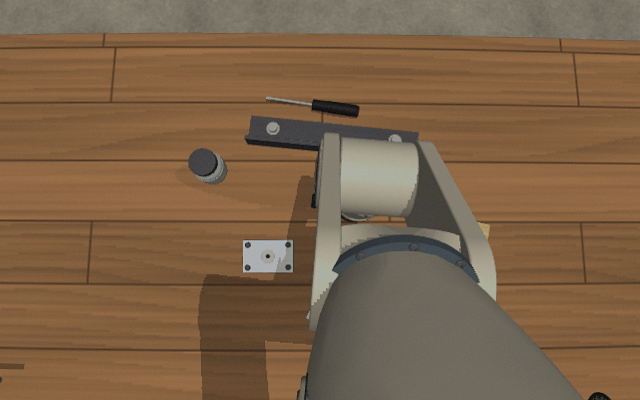

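```bash
python3 -m creep '[{"dp":[-3,0,0],"angular":[0,0,0],"fingers":85},{"dp":[-6,0,0],"angular":[0,0,0],"fingers":85},{"dp":[-9,0,0],"angular":[0,0,0],"fingers":85},{"dp":[-11,0,0],"angular":[0,0,0],"fingers":85},{"dp":[-13,0,0],"angular":[0,0,0],"fingers":85}]'
python3 - <<'E'
from h import *
F=onplane("scene",np.array([[193,341],[428,316]])/3.5+[200,150],45); print(F, F[:,0]-(674.7+.0995*F[:,1]))
E
```

```text
clock: 13.7
eef_pos: [564.2, -43.3, 5.7]
tcp_rot: [-3.142, -0.004, 3.043]
contact_force: [-10.2, 1.1, 7.2]
opening: 0.993
[[ 649.61556559 -118.92161668   45.        ]
 [ 662.4150644    18.9946425    45.        ]] [-13.25173355 -14.17490253]
```

```bash
python3 -m creep '[{"dp":[-1,0,0],"angular":[0,0,0],"fingers":85},{"dp":[-2,0,0],"angular":[0,0,0],"fingers":85},{"dp":[-3,0,0],"angular":[0,0,0],"fingers":85},{"dp":[-4,0,0],"angular":[0,0,0],"fingers":85}]'
python3 -m creep '[{"dp":[-1,0,0],"angular":[0,0,0],"fingers":85},{"dp":[-2,0,0],"angular":[0,0,0],"fingers":85},{"dp":[-2,0,0],"angular":[0,0,0],"fingers":85}]'
```

```text
clock: 14.03
eef_pos: [567.6, -43.7, 5.7]
tcp_rot: [-3.142, -0.004, 3.043]
contact_force: [-11.1, 2.0, 8.1]
opening: 0.997
clock: 14.28
eef_pos: [569.1, -43.8, 5.7]
tcp_rot: [-3.142, -0.006, 3.043]
contact_force: [-13.6, 1.6, 10.7]
opening: 0.997
```

```bash
python3 -m creep '[{"dp":[-1,0,0],"angular":[0,0,0],"fingers":85},{"dp":[-2,0,0],"angular":[0,0,0],"fingers":85},{"dp":[-3,0,0],"angular":[0,0,0],"fingers":85},{"dp":[-3,0,0],"angular":[0,0,0],"fingers":85}]'
python3 - <<'E'
from h import *
im=optics.grab_frame("scene"); cv2.imwrite("pics/s13.png",cv2.resize(im[150:320,200:420],None,fx=3.5,fy=3.5,interpolation=2))
E
```

```text
clock: 14.62
eef_pos: [569.0, -43.8, 5.4]
tcp_rot: [-3.141, -0.011, 3.043]
contact_force: [-22.7, 2.4, 18.7]
opening: 0.996
```

View pics/s13.png

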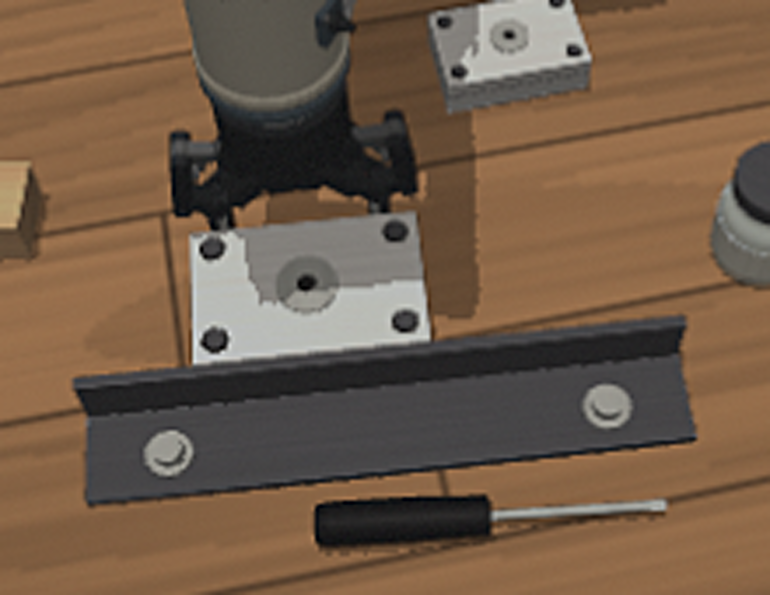

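Contact force climbed from about 13 to 23 N while the TCP stayed put, and the picture shows the block's front edge meeting the fence along its full length (crop 190–430, 340–365). It's seated, so I'll withdraw.

```bash
python3 -m creep '[{"dp":[2,0,0],"angular":[0,0,0],"fingers":85},{"dp":[5,0,0],"angular":[0,0,0],"fingers":85},{"dp":[10,0,0],"angular":[0,0,0],"fingers":85},{"dp":[20,0,0],"angular":[0,0,0],"fingers":85},{"dp":[40,0,-5],"angular":[0,0,0],"fingers":85}]'
python3 -m creep '[{"dp":[20,0,-30],"angular":[0,0,0],"fingers":85},{"dp":[40,0,-65],"angular":[0,0,0],"fingers":85},{"dp":[60,0,-100],"angular":[0,0,0],"fingers":85},{"dp":[85,0,-130],"angular":[0,0,0],"fingers":85},{"dp":[115,0,-150],"angular":[0,0,0],"fingers":85}]'
python3 -m creep '[{"dp":[20,30,-10],"angular":[0,0,0],"fingers":85},{"dp":[30,65,-20],"angular":[0,0,0],"fingers":85},{"dp":[35,100,-20],"angular":[0,0,0],"fingers":85},{"dp":[40,135,-20],"angular":[0,0,0],"fingers":85},{"dp":[40,165,-20],"angular":[0,0,0],"fingers":85}]'
python3 -m creep '[{"dp":[0,30,0],"angular":[0,0,0],"fingers":85},{"dp":[10,65,0],"angular":[0,0,0],"fingers":85},{"dp":[15,100,0],"angular":[0,0,0],"fingers":85},{"dp":[20,125,0],"angular":[0,0,0],"fingers":85},{"dp":[20,125,0],"angular":[0,0,0],"fingers":85}]'
python3 - <<'E'
from h import *
im=optics.grab_frame("scene"); cv2.imwrite("pics/s14.png",cv2.resize(im[170:320,200:420],None,fx=3.5,fy=3.5,interpolation=2))
blk("top",14); t=cv2.imread("pics/top14.png"); cv2.imwrite("pics/t14.png",cv2.resize(t[90:260,180:500],None,fx=2.5,fy=2.5,interpolation=2))
s=r.sense(); print(s['clock'],s['eef_pos'],s['contact_force'],onplane("top",[[0,0]],0)*0)
E
```

```text
clock: 15.08
eef_pos: [537.0, -40.6, 10.8]
tcp_rot: [3.142, 0.004, 3.043]
contact_force: [-0.0, 0.4, 1.1]
opening: 0.996
clock: 15.5
eef_pos: [421.8, -29.2, 163.5]
tcp_rot: [3.141, 0.006, 3.043]
contact_force: [0.8, -0.2, 1.5]
opening: 0.992
clock: 15.92
eef_pos: [396.5, 140.9, 181.4]
tcp_rot: [3.14, 0.002, 3.043]
contact_force: [-0.1, -0.1, 0.1]
opening: 0.993
clock: 16.33
eef_pos: [389.9, 269.6, 181.2]
tcp_rot: [3.138, 0.002, 3.045]
contact_force: [-0.1, -0.3, 0.1]
opening: 0.999
top [336. 313.] ((348.90081787109375, -16.568023681640625), (97.078857421875, 62.208675384521484), 65.6656723022461)
top [268. 256.] ((456.3538513183594, 114.62840270996094), (61.22913360595703, 95.42524719238281), 0.10826215147972107)
top [351. 171.] ((623.5806884765625, -48.36444091796875), (138.92202758789062, 90.14157104492188), 84.3418197631836)
top [402.  15.] ((960.2183837890625, -178.47720336914062), (80.71536254882812, 481.0758361816406), 1.2553315162658691)
top [234.  18.] ((949.750732421875, 190.08535766601562), (61.845741271972656, 66.12738800048828), 38.852779388427734)
top [99. 13.] ((958.7221069335938, 477.15838623046875), (326.7645568847656, 75.05130004882812), 89.37250518798828)
16.4333 [389.32466906 266.00941106 180.64612556] [ 0.56703335 -0.72561876 -0.47840235] [[0. 0. 0.]]
```

View pics/s14.png

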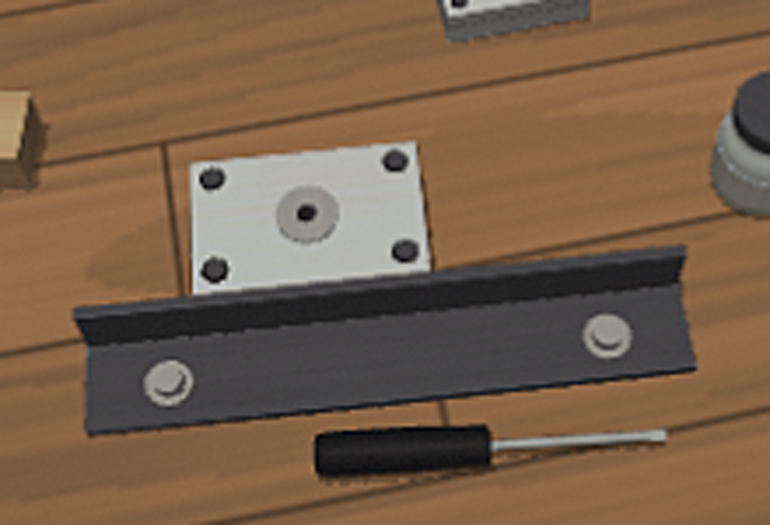

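View pics/t14.png

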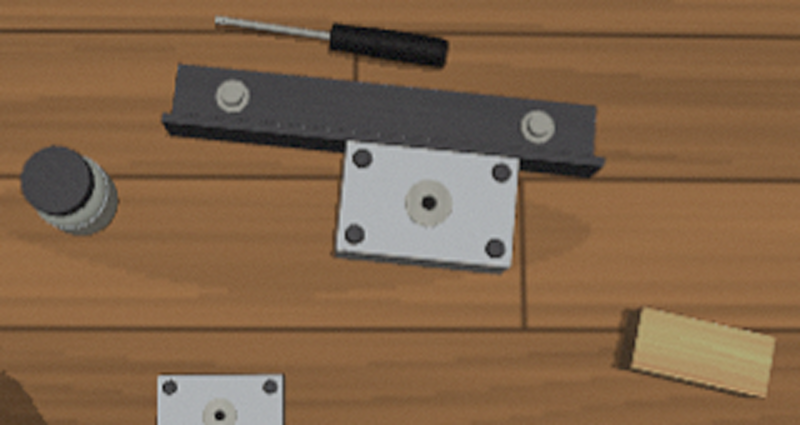

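```bash
python3 - <<'E'
from rig import r
print(r.sign_off())
E
```

```text
the job is handed in; nothing more can be done
None
```

The block's long side is flush against the fence, the arm is clear, and I handed the job in at about 16.4 s of the 58 s allowed. No verdict is reported, so the checks below are my own measurements.

**Turning:** I used the shut fingertips on alternate ends: one push on the front right, two on the rear left, then one on the front left. The block turned from 13.9° to 82.4°, against 84.3° for the fence. Its middle was about 3 mm from where it began, and the furthest I measured on the way was about 28 mm.

**Seating:** I pushed it up with both open fingers flat on its long side. It stopped advancing and the contact force rose from about 13 N to 23 N, which showed it was against the fence. I then backed the arm straight off.

**Last checks:**
- **Angle:** the block is at 84.34° and the fence at 84.32°.
- **Gap:** the middle measures 46 mm from the face using the fence's foot line, and about 43 mm using its top edge. The seated value is 45 mm. The two readings differ by more than the 2 mm calibration, but both are inside the 40–49 mm allowed, and the force rise supports contact.
- **Position along the fence:** the middle is about 36 mm from the fence's centre, so the whole side is on it.
- **Surroundings:** the jar, offcut, screwdriver and both smaller plates look unmoved in the final pictures, and the contact force was about zero.

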